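Refit the filter plug of a drain pump held in the bench vise

TASK

Refit the white filter plug in the drain pump that is held mouth-up in the bench vise. Set it squarely in the mouth on its threads, turn it gently backward (anticlockwise from above) until the start of the thread drops in, then screw it forward (clockwise) until its flange is fully down on the rim against the seal. Press lightly, do not wring it tight, let go of it, and leave the other things on the bench where they are.

Things in the scene. Friction and masses are not known exactly. Their poses are not given: they have to be found in the camera images.
- plug: White plastic filter plug, 80 mm tall, about 90 g, standing on the foot of its lint cage at the start. Origin: centre of that foot; z up along the plug, x along the grip bar. From the foot up: cage 40 mm across (0 to 28 mm), cone to the neck, neck 48.6 mm across (33 to 50 mm), flange 72 mm across (50 to 55 mm), grip bar (55 to 80 mm). Looks and fits the same after a half turn.
- bar (a point): Middle of the plug's upright grip bar, 67.5 mm above the foot. The bar is 56 mm long (plug x), 14 mm thick (plug y) and 25 mm tall, on top of the flange.
- flange (a point): Centre of the underside of the plug's flange, 50 mm above the foot; the flange's top and the foot of the bar are 5 mm above it, the bar's top 30 mm.
- leads (a point): Point on the plug's axis, 39.5 mm above the foot (10.5 mm below the flange's underside), level with the middle of its two short right-hand thread leads. They lie on opposite sides of the neck under the two ends of the bar (plug +x and -x), each 40 degrees long, 3.5 mm thick, 59 mm across. Let go in mid-turn, the plug stays where it is on the thread.
- vise: Red bench vise with rubber jaws, bolted down. Origin on the bench below the mouth, z up. Jaws close along its y, spindle sticks out 160 mm to +y, jaw tops 96 mm high. It grips a grey drain pump whose filter chamber, 75 mm across, stands up out of it, two hose spigots reaching 85 mm from the axis. How far the pump is turned in the jaws is not measured; it slips only over 4 N m.
- mouth (a point): Centre of the pump's open mouth, level with its hard rim, 185 mm above the bench, on the vise's z axis. Bore 62 mm across with a 3 mm lead-in, empty, over 45 mm deep.
- ridges (a point): Point on the mouth's axis 2 mm below the rim, where two moulded right-hand thread ridges start on opposite sides: 51 mm across inside, 8 mm apart, 16 mm of travel per turn. A plug set in rests on them, flange 2 to 10 mm above the rim; turned back it climbs to 10 mm, then drops 8 mm. With the bar along the vise's y the drop comes 0.4 to 1.7 rad back.
- seal_top (a point): Centre of the top of the black rubber seal ring in the rim: 2 mm proud of the rim, springs with 12 N per mm. From the drop the plug screws home in about 1.8 to 2.5 rad: at first freely, then, over the last 0.4 rad, against the seal, the turning moment growing to some 0.3 N m as the flange comes down on the hard rim. That is snug: past it the moment doubles in 0.1 to 0.2 rad.
- rotary_tool: Black rotary tool with an orange switch, 190 mm long, lying near the work; a bystander. Origin under its middle.
- screw_jar: Small closed glass jar with a steel lid, 52 mm across, 65 mm tall; a bystander. Origin under its middle.
- screwdriver: Red-handled screwdriver lying on the bench; a bystander. Origin under its middle.
There are look-alikes about, which are no part of the job. What is shaped like the plug but orange or yellow is not meant.

How it is judged:
On the way, in this order (a step that is already met when the one before it is completed fails the run):
1. the plug, square in the mouth and resting on the threads, has been turned back up to the very start of the thread (flange 9.7 to 11.4 mm above the rim) (z of flange in the frame of mouth between 0.0097 and 0.0114 m and horizontal distance between flange and mouth below 0.003 m and angle between plug's own z axis and vertical below 0.06 rad and contact force between plug and vise above 0.3 N), for 0.1 s.
2. the start of the thread has dropped (flange less than 4 mm above the rim) (z of flange in the frame of mouth below 0.004 m and horizontal distance between flange and mouth below 0.003 m and angle between plug's own z axis and vertical below 0.06 rad), for 0.1 s.
At the end, for the whole second after the job is handed in: The plug is screwed home: its flange's underside is less than 0.7 mm above the hard rim of the mouth, within 3 mm of its centre, upright within 0.06 rad, at rest and released (z of flange in the frame of mouth below 0.0007 m and horizontal distance between flange and mouth below 0.003 m and angle between plug's own z axis and vertical below 0.06 rad and linear speed of plug below 0.01 m/s); the robot touches nothing.
It fails at once if the plug is forced on its threads: its contact forces on the pump add up to over 60 N before it is home (flange more than 1.5 mm above the rim) (contact force between plug and vise above 60 N and z of flange in the frame of mouth above 0.0015 m).
It fails at once if the plug is wrung too tight: its contact forces on pump and seal add up to over 300 N (snug is some 50 to 120 N) (contact force between plug and vise above 300 N).
It fails at once if a bystander is moved by more than 30 mm (distance of any of rotary_tool, screw_jar, screwdriver from where it was at the start of the episode above 0.03 m).
It also fails if it takes over 72 s, if anything falls off the work surface, if the arm or the gripper's body presses on something with over 40 N, if the wrist force passes 120 N, or if a joint passes its speed limit or range.

ROBOT

A 7-joint arm with a two-finger parallel gripper is mounted at the origin on the work surface. World frame = base frame: x ahead of the robot, y to its left, z up, the work surface at z = 0. Lengths are in m, angles in rad, forces in N, time in s.
With the tool pointing down it reaches from about 0.35 to 0.9 m from the base axis. Payload 7.2 kg.
Tool frame: the origin (TCP) lies midway between the tips of the shut fingers; the grasp point (between the pads) lies ctrl.grip_point_offset behind it (ctrl.grip_point_offset is the distance from the TCP to the grasp point, in m); z points along the fingers, y is the line along which they close (so a half turn about z gives the same grasp; the last joint's range is limited). The gripper opens to 85 mm and grips with 20 to 120 N. Pads are 22 mm wide; open, the fingers measure 114 mm over their backs; the gripper's body (76 mm by 85 mm) begins 54 mm behind the grasp point. The pads swing forward as they close: fully open they stand 13 mm farther back than shut.
Start: joints at [1.061, 0.411, -0.013, 1.596, 0.006, 1.134, -0.082], TCP at [0.267, -0.565, 0.231] pointing down, gripper open.
Joint ranges: [-2.95, 2.95], [-0.29, 1.99], [-1.47, 1.44], [0.14, 2.54], [-1.03, 4.17], [0.13, 1.85], [-2.86, 2.86]. Speed limits (rad/s): [2.39, 2.39, 3.01, 3.01, 3.14, 3.14, 3.14].

INTERFACE

Orientations are given as [roll, pitch, yaw] about the fixed x, y, z axes, in that order (R = Rz(yaw) Ry(pitch) Rx(roll)).
In Python, from cell import monitor, vision, job, ctrl gives the robot as it stands.
- The arm moves only by the shell command python3 -m jog 'ROWS' [FORCE]. ROWS is JSON, a list of rows, each a list of 3 entries, a list of its own where there are three numbers: the shift along the world's x, y, z as a fraction of full scale, then the turn, a rotation vector about the world's x, y, z as a fraction of full scale, then the finger opening in mm, from 0 to 85.4. In form: [[[x, y, z], [rx, ry, rz], grip], ...]. A call has 1 to 20 rows; each row shifts and turns the commanded pose from where the row before left it; what a row does not reach is not made up. Full scale, the value 1, is 0.2 m for a shift and 2 rad for a turn. A row lasts 1/8 s, in which the tool goes at most 62.5 mm and 10.7 degrees, less where a joint would pass 70% of its speed; a pose out of reach is approached as far as the arm can. A call with a number of a shift or a turn outside -1 to 1 is refused whole. A call with a gripper value outside its range is refused whole. The fingers move at their own pace and stop on an object; FORCE is the grip in N (left out, the last holds). Time passes only in rows, so rows that do not move let the fingers close. It gives the time, the measured TCP pose, the force, the opening and the grip force at its end, in the units of the state.
- monitor.observe(): the state, without advancing time (a new reading comes with each control period).
- vision.camera(name): name is "side" or "top"; returns (picture, depth): 384x512x3 uint8, red, green, blue; 384x512 float32, m along the optical axis (not along the pixel's ray), 0 where there is no reading.
- vision.camera_model(name): a dict with "mtx" (3x3 intrinsics, pixels), "k1" (the pictures are not rectified: a ray, as slopes to the right and down, at radius r is drawn at 1 + k1 r^2 times it, then the intrinsics apply), "R" (3x3) and "t" (3): a world point X has camera coordinates R X + t. Camera axes: x right, y down, z forward; pixel columns grow to the right and rows downward; lengths in m; the calibration is good to about 2 mm. A picture is of the moment at which its call begins. camera_model takes no time and is no camera call.
- job.job_done(): hands the job in; it is judged then, once.
The state is a dict: "time": time; "joint_positions": joint angles; "qvel": joint speeds; "effort": joint torques, N m; "position": TCP position; "eef_rot": TCP orientation; "force": force on the tool from outside, world axes, zero at the start; "wrist_torque": the same for the moment, N m; "finger_gap": finger opening in m; "finger_force": force on a finger pad.
Only numpy, scipy, OpenCV 4.12 (cv2) and the standard library are available. Lean on these libraries where they do the work, as an engineer would, in place of code of your own. Each camera call takes 0.05 s, during which the arm holds its last target. There are 200 camera calls.

## Working session

There is one attempt and no reset: what is moved stays moved. The work goes in short steps, Python scripts to look and compute and a shell command to move; the robot and the scene stay as the last step left them, time stands still between calls to the robot, and variables do not carry over. Pictures are saved under pics/ and viewed, at most 10 in all, crops included, and the job is handed in when it is done.

```bash
mkdir -p pics; ls; cat > h.py <<'E'
from cell import monitor, vision, job, ctrl
import numpy as np, cv2
def world(cam, depth):
    m=vision.camera_model(cam); K=np.array(m["mtx"]);R=np.array(m["R"]);t=np.array(m["t"])
    h,w=depth.shape; u,v=np.meshgrid(np.arange(w),np.arange(h))
    p=cv2.undistortPoints(np.stack([u,v],-1).reshape(-1,1,2).astype(float),K,np.array([m["k1"],0,0,0.])).reshape(h,w,2)
    c=np.concatenate([p,np.ones((h,w,1))],-1)*depth[...,None]
    return (c-t)@R
E
python3 - <<'E'
from h import *
s=monitor.observe(); print(s, ctrl.grip_point_offset)
for c in("top","side"):
    p,d=vision.camera(c); np.savez(f"{c}0.npz",p=p,d=d); cv2.imwrite(f"pics/{c}0.png",p[...,::-1]); m=vision.camera_model(c); print(c,-np.array(m["R"]).T@m["t"],m["R"][2],m["mtx"],m["k1"])
E
```

```text
pics
{'time': 0.0, 'joint_positions': array([ 1.06080345,  0.4119132 , -0.01268867,  1.59707715,  0.00561919,
        1.13427672, -0.08218156]), 'qvel': array([ 0.00112227, -0.00115715, -0.00122705,  0.00058275, -0.00103861,
       -0.00084657,  0.0003962 ]), 'effort': array([ 5.12553979e-04, -6.00621271e+01,  6.82760999e-01, -2.99411613e+01,
        1.40131233e-02,  1.05744807e-02,  8.05265358e-06]), 'position': array([ 0.26695311, -0.56456143,  0.23043136]), 'eef_rot': array([-3.13996004e+00,  1.42909918e-04,  4.41822964e-01]), 'force': array([-0.11832212, -0.18935041, -0.76713072]), 'wrist_torque': array([-0.01831294,  0.01068543, -0.01807189]), 'finger_force': 0.0, 'finger_gap': 0.08548065584007623} 0.0187
top [ 0.50640184 -0.13333926  1.37837065] [ 0.08024471 -0.02393032 -0.9964879 ] [[472.5938012    0.         252.07638138]
 [  0.         472.5938012  191.43223899]
 [  0.           0.           1.        ]] -0.18189655498977994
side [0.24607793 0.62210785 0.88314455] [ 0.31204551 -0.68360758 -0.65977896] [[420.86387459   0.         260.24080667]
 [  0.         420.86387459 191.42736902]
 [  0.           0.           1.        ]] 0.05000798455604108
```

View pics/top0.png

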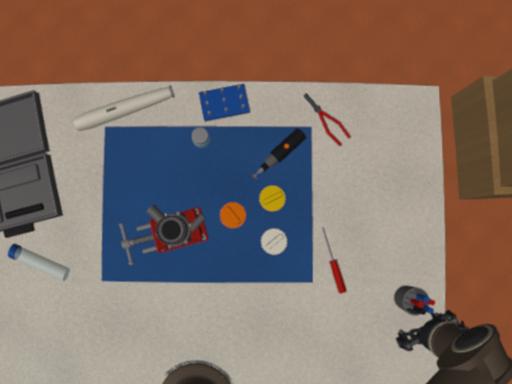

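View pics/side0.png

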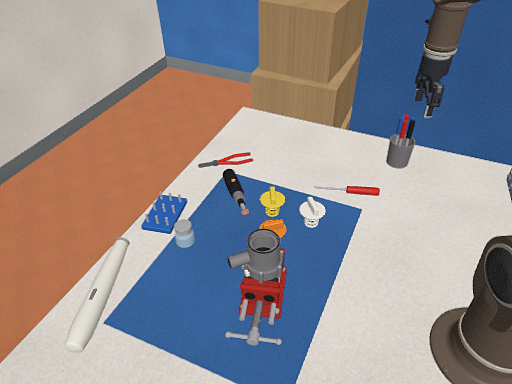

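Top view: candidates are the white plug (274,242), an orange look-alike (233,215) and a yellow one (272,198); I choose white. The pump mouth is at (172,229), the rotary tool at (280,153), the jar at (201,137) and the screwdriver at (335,263). The side view agrees: white plug at (312,212), mouth at (264,240).

```bash
python3 - <<'E'
from h import *
from scipy.optimize import least_squares
D={}
for c in("top","side"):
    z=np.load(c+"0.npz"); D[c]=(z["p"],z["d"],world(c,z["d"]))
def circ(P):
    f=least_squares(lambda q:np.hypot(P[:,0]-q[0],P[:,1]-q[1])-q[2],[*P[:,:2].mean(0),.035],loss="soft_l1",f_scale=.002); return f.x
p,d,W=D["top"]
c0=W[242,274]; print("white px",c0,"mouth px",W[229,172])
for c in D:
    p,d,W=D[c]; ok=d>0
    n=ok&(np.hypot(W[...,0]-c0[0],W[...,1]-c0[1])<.06)&(p.min(-1)>120)
    fl=n&(W[...,2]>.045)&(W[...,2]<.062); b=n&(W[...,2]>.070)
    P=W[b]; print(c,"bar n",len(P),P.mean(0),"z",np.percentile(P[:,2],[5,50,95]))
    if len(P)>5:
        e,v=np.linalg.eigh(np.cov(P[:,:2].T)); print(" bar yaw",np.arctan2(v[1,1],v[0,1]),"spans",np.ptp(P[:,:2]@v,axis=0))
    P=W[fl|b]; print(" flange n",fl.sum(),"bbox mid",(P.min(0)+P.max(0))/2,np.ptp(P,axis=0),"zmed",np.median(W[fl][:,2]))
    m0=D["top"][2][229,172]
    r=ok&(np.hypot(W[...,0]-m0[0],W[...,1]-m0[1])<.06)&(W[...,2]>.178)&(W[...,2]<.195)
    P=W[r]; print(" rim n",len(P),circ(P),"z",np.median(P[:,2]),"bbox",(P.min(0)+P.max(0))/2,np.ptp(P,axis=0))
    red=ok&(p[...,0]>120)&(p[...,1]<60)&(p[...,2]<60)&(np.hypot(W[...,0]-m0[0],W[...,1]-m0[1])<.12)&(W[...,2]>.05)
    P=W[red][:,:2].astype(np.float32); print(" vise minrect",cv2.minAreaRect(P))
p=D["top"][0]; a=cv2.resize(p[190:290,110:320],None,fx=3.8,fy=3.8,interpolation=cv2.INTER_CUBIC)
b=cv2.resize(D["side"][0][180:260,210:350],None,fx=2.4,fy=2.4)
a=np.vstack([a,np.pad(b,((0,0),(0,a.shape[1]-b.shape[1]),(0,0)))])
cv2.imwrite("pics/crop0.png",a[...,::-1]); print(a.shape)
# spindle direction: pixels from top
m0=D["top"][2]; print("spindle end",m0[243,126])
E
```

```text
white px [ 0.4720878  -0.22432787  0.08590985] mouth px [0.50691608 0.04840932 0.12796302]
top bar n 105 [ 0.47354271 -0.22557222  0.08174568] z [0.07513296 0.0821493  0.08605273]
 bar yaw 2.2545846891916668 spans [0.01406595 0.05501694]
 flange n 372 bbox mid [ 0.4728206  -0.22508147  0.06995174] [0.06957776 0.07013162 0.03862686] zmed 0.057742856274062795
 rim n 299 [0.5050495  0.04464587 0.03359136] z 0.18370014413081492 bbox [0.50568804 0.04579793 0.18453554] [0.07333304 0.07642575 0.0129205 ]
 vise minrect ((0.5040587782859802, 0.04582821577787399), (0.0763636976480484, 0.12012892961502075), 15.553386688232422)
side bar n 103 [ 0.46796515 -0.21678334  0.08045065] z [0.07122118 0.08147437 0.08564837]
 bar yaw 2.2730967318606643 spans [0.0155955  0.05714847]
 flange n 258 bbox mid [ 0.46990416 -0.21980477  0.06597416] [0.07066283 0.07366777 0.0412291 ] zmed 0.058391810280930975
 rim n 392 [0.50129782 0.04971901 0.03379532] z 0.18384142894536884 bbox [0.50201059 0.04920741 0.18417616] [0.075348   0.07423845 0.01229795]
 vise minrect ((0.5021767020225525, 0.049927644431591034), (0.08935216069221497, 0.12633945047855377), 16.100984573364258)
(572, 798, 3)
spindle end [0.4667735  0.18861365 0.05795473]
```

View pics/crop0.png

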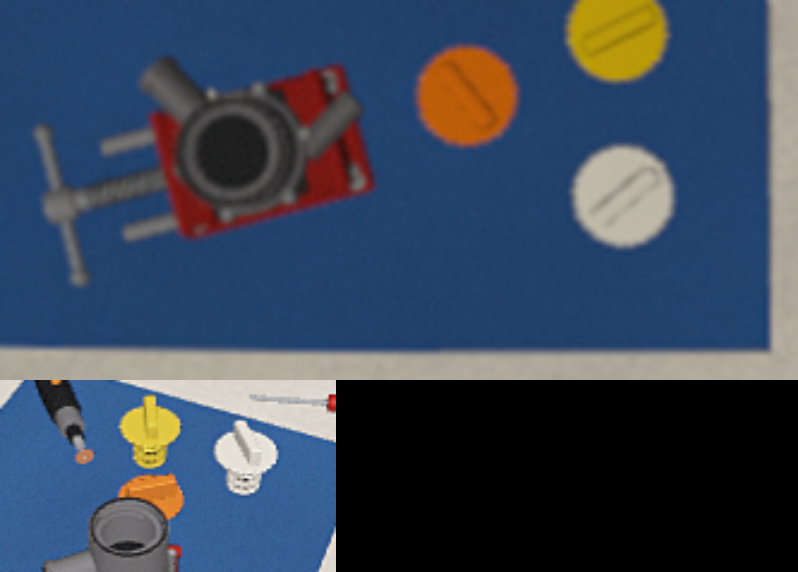

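The crop confirms the white plug, with cage and lint foot, at crop pixel (622,195). It is separate from the orange and yellow ones. Its bar yaw is about 2.26 rad and it sits near (0.471,-0.222). The mouth is near (0.5035,0.047) and the vise y axis has a yaw of about 1.84 rad.

```bash
python3 -m jog '[[[0,0,0.25],[0,0,0],85],[[0.1,0.17,0],[0,0,0.09],85],[[0.1,0.17,0],[0,0,0.09],85],[[0.1,0.17,0],[0,0,0.09],85],[[0.1,0.17,0],[0,0,0.09],85],[[0.1,0.17,0],[0,0,0.09],85],[[0.1,0.17,0],[0,0,0.09],85],[[0.1,0.17,0],[0,0,0.09],85],[[0.1,0.17,0],[0,0,0.09],85],[[0.1,0.17,0],[0,0,0.09],85],[[0.1,0.17,0],[0,0,0.09],85],[[0,0,-0.2],[0,0,0],85],[[0,0,-0.2],[0,0,0],85],[[0,0,-0.1],[0,0,0],85],[[0,0,0],[0,0,0],85]]' 30
```

```text
time: 1.98
position: [0.466, -0.2245, 0.1797]
eef_rot: [-3.14, -0.003, 2.242]
force: [0.2, -0.4, 0.7]
finger_gap: 0.0852
finger_force: 0.0
```

```bash
python3 -m jog '[[[0.025,0.012,-0.15],[0,0,0.01],85],[[0,0,-0.15],[0,0,0],85],[[0,0,-0.15],[0,0,0],85],[[0,0,-0.1],[0,0,0],85],[[0,0,-0.05],[0,0,0],85],[[0,0,0],[0,0,0],85]]' 30
python3 - <<'E'
from h import *
o=[]
for c in("top","side"):
    p,d=vision.camera(c); np.savez(f"{c}1.npz",p=p,d=d); 
    q=p[190:290,220:330] if c=="top" else p[130:230,270:360]
    o.append(cv2.resize(q,(400,400),interpolation=cv2.INTER_CUBIC))
cv2.imwrite("pics/pre.png",np.hstack(o)[...,::-1])
E
```

```text
time: 2.72
position: [0.4725, -0.2227, 0.0616]
eef_rot: [3.142, 0.0, 2.262]
force: [-0.0, -0.5, 0.7]
finger_gap: 0.0851
finger_force: 0.0
```

View pics/pre.png

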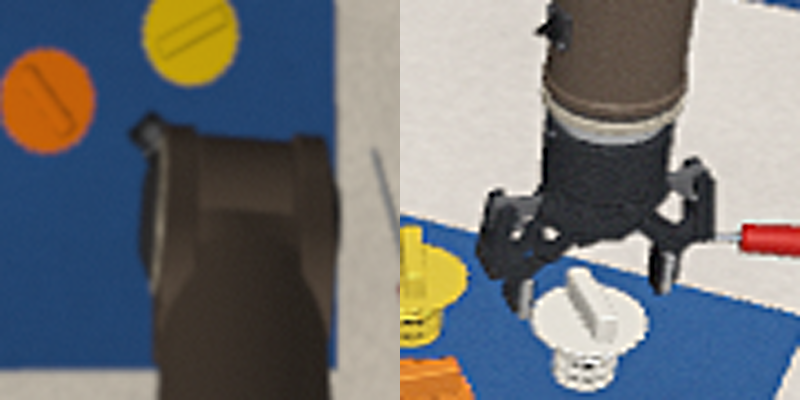

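The fingers straddle the white bar: tips at about (522,300) and (662,275), bar at (592,300). I lower slightly and close.

```bash
python3 -m jog '[[[0,0,-0.012],[0,0,0],60],[[0,0,0],[0,0,0],30],[[0,0,0],[0,0,0],12],[[0,0,0],[0,0,0],0],[[0,0,0],[0,0,0],0],[[0,0,0],[0,0,0],0],[[0,0,0],[0,0,0],0],[[0,0,0],[0,0,0],0]]' 40
```

```text
time: 3.82
position: [0.4723, -0.2226, 0.059]
eef_rot: [3.141, 0.0, 2.262]
force: [-1.2, -0.4, 2.8]
finger_gap: 0.013
finger_force: 41.7
```

```bash
python3 -m jog '[[[0,0,0.1],[0,0,0],0],[[0,0,0.2],[0,0,0],0],[[0,0,0.2],[0,0,0],0],[[0,0,0.2],[0,0,0],0],[[0,0,0.2],[0,0,0],0],[[0,0,0.2],[0,0,0],0],[[0,0,0.05],[0,0,0],0],[[0.017,0.15,0],[0,0,-0.024],0],[[0.017,0.15,0],[0,0,-0.024],0],[[0.017,0.15,0],[0,0,-0.024],0],[[0.017,0.15,0],[0,0,-0.024],0],[[0.017,0.15,0],[0,0,-0.024],0],[[0.017,0.15,0],[0,0,-0.024],0],[[0.017,0.15,0],[0,0,-0.024],0],[[0.017,0.15,0],[0,0,-0.024],0],[[0.017,0.15,0],[0,0,-0.024],0],[[0,0,0],[0,0,0],0],[[0,0,0],[0,0,0],0]]'
cat > look.py <<'E'
from h import *
import sys
n=sys.argv[1]; o=[]
s=monitor.observe(); print(s["position"],s["eef_rot"],s["force"],s["wrist_torque"],s["finger_gap"])
for c in("top","side"):
    p,d=vision.camera(c); np.savez(f"{c}{n}.npz",p=p,d=d)
    q=p[150:300,100:250] if c=="top" else p[130:280,190:340]
    o.append(cv2.resize(q,(400,400),interpolation=cv2.INTER_CUBIC))
cv2.imwrite(f"pics/{n}.png",np.hstack(o)[...,::-1])
E
python3 look.py over
```

```text
time: 6.08
position: [0.5023, 0.0467, 0.2879]
eef_rot: [-3.14, 0.0, 1.83]
force: [0.3, -0.1, -1.5]
finger_gap: 0.0134
finger_force: 41.3
[0.50233365 0.0466634  0.28786919] [-3.13971204e+00  5.62796479e-05  1.83015203e+00] [ 0.3368161  -0.05536709 -1.46758775] [-0.06364058 -0.02719935 -0.05549796] 0.013422340189584894
```

View pics/over.png

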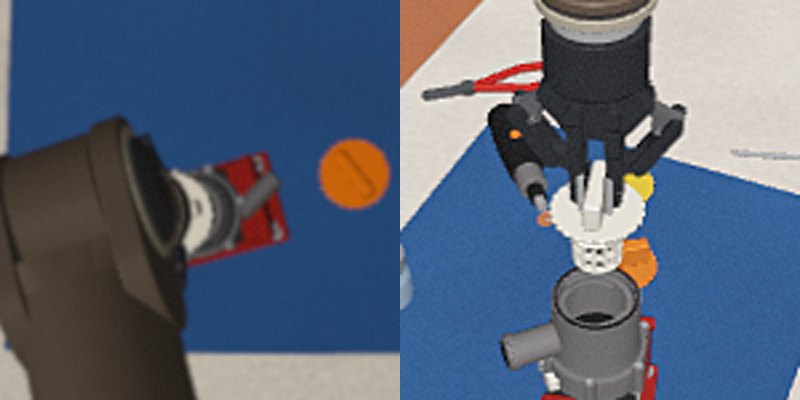

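The plug is held upright over the mouth: flange at (598,215) and mouth at (598,300) in the side crop. Now I measure the offset between the plug axis and the mouth.

```bash
cat > m.py <<'E'
from h import *
import sys
n,zf=sys.argv[1],float(sys.argv[2])   # expected flange top height
from scipy.optimize import least_squares
for c in("side","top"):
    z=np.load(f"{c}{n}.npz"); p,d=z["p"],z["d"]; W=world(c,d)
    near=(d>0)&(np.hypot(W[...,0]-.503,W[...,1]-.047)<.06)
    f=near&(p.min(-1)>110)&(np.ptp(p.astype(int),axis=-1)<40)
    fl=f&(abs(W[...,2]-zf)<.012); P=W[fl]
    A=np.c_[P[:,:2],np.ones(len(P))]; co=np.linalg.lstsq(A,P[:,2],rcond=None)[0]
    print(c,"flange n",len(P),"z",np.percentile(P[:,2],[5,50,95]),"tilt",co[:2],"encl",cv2.minEnclosingCircle(P[:,:2].astype(np.float32)))
    # ray method: outer contour of white blob onto flange plane
    m=vision.camera_model(c);K=np.array(m["mtx"]);R=np.array(m["R"]);C=-R.T@np.array(m["t"])
    cs,_=cv2.findContours(fl.astype(np.uint8),cv2.RETR_EXTERNAL,cv2.CHAIN_APPROX_NONE)
    q=max(cs,key=len).astype(float)
    u=cv2.undistortPoints(q,K,np.array([m["k1"],0,0,0.])).reshape(-1,2)
    r=np.c_[u,np.ones(len(u))]@R; X=C+r*((zf-.0025-C[2])/r[:,2])[:,None]
    h=cv2.convexHull(X[:,:2].astype(np.float32)).reshape(-1,2)
    g=least_squares(lambda a:np.hypot(h[:,0]-a[0],h[:,1]-a[1])-.0355,[.503,.047],loss="soft_l1",f_scale=.001)
    print("  ray fit",g.x,"rms",np.sqrt(np.mean(g.fun**2)))
    b=f&(W[...,2]>zf+.012)&(W[...,2]<zf+.03)
    if b.sum()>10: print("  bar n",b.sum(),W[b].mean(0))
    k=near&(abs(W[...,2]-.185)<.007)&(p.max(-1)<150)
    P=W[k][:,:2]; 
    g=least_squares(lambda a:np.hypot(P[:,0]-a[0],P[:,1]-a[1])-a[2],[.503,.047,.034],loss="soft_l1",f_scale=.002)
    print("  rim",len(P),g.x,"encl",cv2.minEnclosingCircle(P.astype(np.float32)))
E
python3 m.py over 0.284
```

```text
side flange n 466 z [0.28342406 0.28696451 0.29064094] tilt [ 0.00561631 -0.028444  ] encl ((0.5010634064674377, 0.048353180289268494), 0.037177424877882004)
  ray fit [0.50190226 0.04642696] rms 0.0019503261265142466
  bar n 195 [0.49853478 0.05613811 0.30843409]
  rim 346 [0.50106514 0.05030082 0.03350401] encl ((0.5016055703163147, 0.04863126575946808), 0.03791990503668785)
top flange n 183 z [0.28349394 0.28657866 0.29034217] tilt [ 0.00031318 -0.00332366] encl ((0.5056335926055908, 0.03465024754405022), 0.03425181284546852)
  ray fit [0.50421092 0.04487158] rms 0.0020040830829407535
  bar n 16 [0.5092457  0.02058327 0.30876153]
  rim 134 [0.50446341 0.04780587 0.03591131] encl ((0.5056852102279663, 0.03961745649576187), 0.03693047910928726)
```

```bash
python3 -m jog '[[[0,0.005,-0.1],[0,0,0],0],[[0,0,-0.1],[0,0,0],0],[[0,0,-0.1],[0,0,0],0],[[0,0,-0.05],[0,0,0],0],[[0,0,0],[0,0,0],0]]' && python3 -m jog '[[[0,0,-0.02],[0,0,0],0],[[0,0,-0.02],[0,0,0],0],[[0,0,0],[0,0,0],0],[[0,0,0],[0,0,0],0]]'; python3 -c "
from h import *
print(monitor.observe()['wrist_torque'])"
```

```text
time: 6.8
position: [0.5025, 0.0478, 0.2185]
eef_rot: [-3.14, -0.0, 1.829]
force: [-0.5, 0.7, -1.2]
finger_gap: 0.0131
finger_force: 41.3
time: 7.3
position: [0.5029, 0.0484, 0.2111]
eef_rot: [3.141, 0.0, 1.83]
force: [-0.7, -0.3, -1.9]
finger_gap: 0.0134
finger_force: 41.3
[ 0.00781312 -0.01817139  0.02421852]
```

```bash
for i in 1; do python3 -m jog '[[[0,0,-0.008],[0,0,0],0],[[0,0,-0.008],[0,0,0],0],[[0,0,-0.005],[0,0,0],0],[[0,0,0],[0,0,0],0]]'; done; python3 -m jog '[[[0,0,-0.005],[0,0,0],0],[[0,0,-0.005],[0,0,0],0],[[0,0,0],[0,0,0],0]]'
```

```text
time: 7.8
position: [0.5028, 0.0484, 0.2066]
eef_rot: [-3.141, -0.0, 1.83]
force: [-0.5, 0.4, -2.0]
finger_gap: 0.0133
finger_force: 41.3
time: 8.18
position: [0.5028, 0.0484, 0.2046]
eef_rot: [-3.141, -0.0, 1.83]
force: [0.3, -0.1, -1.1]
finger_gap: 0.013
finger_force: 41.2
```

```bash
for i in 1 2 3 4; do :; done; python3 -m jog '[[[0,0,-0.005],[0,0,0],0],[[0,0,0],[0,0,0],0]]'; python3 -m jog '[[[0,0,-0.005],[0,0,0],0],[[0,0,0],[0,0,0],0]]' | grep -E 'pos|force'
```

```text
time: 8.43
position: [0.5028, 0.0484, 0.2036]
eef_rot: [-3.141, -0.0, 1.83]
force: [0.8, -0.5, -0.1]
finger_gap: 0.0132
finger_force: 41.2
position: [0.5028, 0.0483, 0.2026]
force: [0.8, 0.8, -1.2]
finger_force: 41.3
```

```bash
python3 -m jog '[[[0,0,-0.005],[0,0,0],0],[[0,0,0],[0,0,0],0]]' | grep -E 'pos|force'
```

```text
position: [0.5028, 0.0483, 0.2016]
force: [0.2, -1.0, -1.5]
finger_force: 41.3
```

```bash
python3 -m jog '[[[0,0,-0.005],[0,0,0],0],[[0,0,0],[0,0,0],0]]' | grep -E 'pos|force'; python3 -m jog '[[[0,0,-0.0025],[0,0,0],0],[[0,0,0],[0,0,0],0]]' | grep -E 'pos|force'
```

```text
position: [0.5028, 0.0483, 0.2006]
force: [0.0, -0.6, -0.9]
finger_force: 41.3
position: [0.5028, 0.0483, 0.2002]
force: [-0.4, -1.2, -2.4]
finger_force: 41.3
```

```bash
python3 -m jog '[[[0,0,-0.0025],[0,0,0],0],[[0,0,0],[0,0,0],0]]' | grep -E 'pos|force'; python3 -m jog '[[[0,0,-0.0025],[0,0,0],0],[[0,0,0],[0,0,0],0]]' | grep -E 'pos|force'
```

```text
position: [0.5028, 0.0484, 0.1997]
force: [-0.2, -0.3, -1.4]
finger_force: 41.3
position: [0.5028, 0.0484, 0.1992]
force: [-0.1, -2.1, -1.2]
finger_force: 41.3
```

```bash
python3 -m jog '[[[0,0,-0.0025],[0,0,0],0],[[0,0,0],[0,0,0],0]]' | grep -E 'pos|force'; python3 -m jog '[[[0,0,-0.0025],[0,0,0],0],[[0,0,0],[0,0,0],0]]' | grep -E 'pos|force'
```

```text
position: [0.5028, 0.0484, 0.1987]
force: [1.2, -0.5, -1.0]
finger_force: 41.3
position: [0.5029, 0.0484, 0.1983]
force: [-0.7, -1.2, 0.9]
finger_force: 41.5
```

```bash
python3 -m jog '[[[0,0,-0.0025],[0,0,0],0],[[0,0,0],[0,0,0],0]]' | grep -E 'pos|force'; python3 -m jog '[[[0,0,-0.0025],[0,0,0],0],[[0,0,0],[0,0,0],0]]' | grep -E 'pos|force'
```

```text
position: [0.5031, 0.0485, 0.1982]
force: [-1.1, -1.8, 4.4]
finger_force: 42.1
position: [0.5032, 0.0485, 0.1981]
force: [-1.7, -2.1, 8.5]
finger_force: 42.8
```

```bash
python3 -m jog '[[[0,0,0.0019],[0,0,0.075],0],[[0,0,0.0019],[0,0,0.075],0],[[0,0,0.0019],[0,0,0.075],0],[[0,0,0.0019],[0,0,0.075],0],[[0,0,0],[0,0,0],0]]'; python3 -c "
from h import *
print(monitor.observe()['wrist_torque'])"
```

```text
time: 11.55
position: [0.5038, 0.0488, 0.1997]
eef_rot: [3.14, 0.001, 2.432]
force: [-0.1, -0.9, 6.9]
finger_gap: 0.013
finger_force: 42.5
[-0.16173308 -0.01954104  0.03795398]
```

```bash
python3 -m jog '[[[0,0,0.0019],[0,0,0.075],0],[[0,0,0.0019],[0,0,0.075],0],[[0,0,0.0019],[0,0,0.075],0],[[0,0,0],[0,0,0],0]]'|grep -E 'pos|force|rot';python3 -m jog '[[[0,0,0.0009],[0,0,0.0375],0],[[0,0,0.0009],[0,0,0.0375],0],[[0,0,0],[0,0,0],0]]'|grep -E 'pos|force|rot'
```

```text
position: [0.5038, 0.049, 0.2008]
eef_rot: [3.14, 0.002, 2.882]
force: [-0.0, -0.7, 6.5]
finger_force: 42.4
position: [0.5038, 0.0491, 0.2011]
eef_rot: [3.14, 0.002, 3.031]
force: [0.1, 0.2, 7.2]
finger_force: 42.4
```

```bash
for i in 1; do python3 -m jog '[[[0,0,0.0006],[0,0,0.025],0],[[0,0,0.0006],[0,0,0.025],0],[[0,0,0],[0,0,0],0]]'|grep -E 'pos|force|rot'; done; python3 -m jog '[[[0,0,0.0006],[0,0,0.025],0],[[0,0,0.0006],[0,0,0.025],0],[[0,0,0],[0,0,0],0]]'|grep -E 'pos|force|rot'
```

```text
position: [0.5037, 0.0491, 0.2013]
eef_rot: [3.141, 0.002, 3.131]
force: [-0.6, 0.2, 6.0]
finger_force: 42.4
position: [0.5036, 0.049, 0.2015]
eef_rot: [3.141, 0.002, -3.052]
force: [-0.2, 0.1, 6.0]
finger_force: 42.2
```

```bash
python3 -m jog '[[[0,0,0.0006],[0,0,0.025],0],[[0,0,0.0006],[0,0,0.025],0],[[0,0,0],[0,0,0],0]]'|grep -E 'pos|force|rot'
```

```text
position: [0.5033, 0.0488, 0.2013]
eef_rot: [3.141, 0.001, -2.954]
force: [1.1, 0.2, 4.2]
finger_force: 42.0
```

```bash
python3 -m jog '[[[0,0,0],[0,0,0.0125],0],[[0,0,0],[0,0,0],0]]'|grep -E 'pos|force|rot'; python3 -m jog '[[[0,0,0],[0,0,0.0125],0],[[0,0,0],[0,0,0],0]]'|grep -E 'pos|force|rot'
```

```text
position: [0.503, 0.0487, 0.2011]
eef_rot: [3.141, 0.001, -2.928]
force: [0.3, 1.4, 4.9]
finger_force: 42.0
position: [0.5023, 0.0481, 0.2004]
eef_rot: [-3.141, -0.001, -2.903]
force: [-0.3, 0.5, -0.4]
finger_force: 41.5
```

```bash
python3 -m jog '[[[0,0,0],[0,0,0.02],0],[[0,0,-0.0025],[0,0,0],0],[[0,0,-0.0025],[0,0,0],0],[[0,0,0],[0,0,0],0]]'|grep -E 'pos|force|rot'; python3 -m jog '[[[0,0,-0.0025],[0,0,0],0],[[0,0,-0.0025],[0,0,0],0],[[0,0,0],[0,0,0],0]]'|grep -E 'pos|force|rot'
```

```text
position: [0.5027, 0.0483, 0.1998]
eef_rot: [3.142, -0.0, -2.864]
force: [0.6, 0.6, -0.5]
finger_force: 41.2
position: [0.5028, 0.0484, 0.1989]
eef_rot: [-3.142, -0.0, -2.863]
force: [0.6, 0.5, -0.9]
finger_force: 41.2
```

Free below the thread start, so it has dropped. I lower to the new rest.

```bash
python3 -m jog '[[[0,0,-0.005],[0,0,0],0],[[0,0,-0.005],[0,0,0],0],[[0,0,0],[0,0,0],0]]'|grep -E 'pos|force|rot'; python3 -m jog '[[[0,0,-0.005],[0,0,0],0],[[0,0,-0.0025],[0,0,0],0],[[0,0,0],[0,0,0],0]]'|grep -E 'pos|force|rot'
```

```text
position: [0.5028, 0.0484, 0.1969]
eef_rot: [3.141, -0.0, -2.863]
force: [0.4, -1.1, -1.4]
finger_force: 41.2
position: [0.5028, 0.0484, 0.1954]
eef_rot: [3.142, -0.0, -2.863]
force: [0.2, 1.0, -1.6]
finger_force: 41.2
```

```bash
python3 -m jog '[[[0,0,-0.0025],[0,0,0],0],[[0,0,0],[0,0,0],0]]'|grep -E 'pos|force|rot'; python3 -m jog '[[[0,0,-0.0025],[0,0,0],0],[[0,0,0],[0,0,0],0]]'|grep -E 'pos|force|rot'
```

```text
position: [0.5028, 0.0484, 0.1949]
eef_rot: [3.142, -0.0, -2.863]
force: [1.0, -0.2, -1.5]
finger_force: 41.2
position: [0.5028, 0.0484, 0.1944]
eef_rot: [3.142, 0.0, -2.863]
force: [-0.4, -1.2, -0.6]
finger_force: 41.3
```

```bash
python3 -m jog '[[[0,0,-0.0025],[0,0,0],0],[[0,0,0],[0,0,0],0]]'|grep -E 'pos|force|rot'; python3 -m jog '[[[0,0,-0.0025],[0,0,0],0],[[0,0,0],[0,0,0],0]]'|grep -E 'pos|force|rot'
```

```text
position: [0.503, 0.0485, 0.1943]
eef_rot: [-3.141, 0.0, -2.863]
force: [-0.3, -0.8, 4.7]
finger_force: 41.9
position: [0.5032, 0.0485, 0.1942]
eef_rot: [-3.141, 0.001, -2.863]
force: [-0.8, -1.0, 7.9]
finger_force: 42.7
```

```bash
python3 -m jog '[[[0,0,-0.0025],[0,0,0],0],[[0,0,0],[0,0,0],0]]'|grep -E 'pos|force|rot'
```

```text
position: [0.5034, 0.0486, 0.1941]
eef_rot: [-3.141, 0.001, -2.863]
force: [-1.9, -0.3, 11.6]
finger_force: 43.2
```

```bash
python3 -m jog '[[[0,0,-0.0005],[0,0,-0.05],0],[[0,0,-0.0005],[0,0,-0.05],0],[[0,0,-0.0005],[0,0,-0.05],0],[[0,0,-0.0005],[0,0,-0.05],0],[[0,0,0],[0,0,0],0]]'; python3 -c "
from h import *
print(monitor.observe()['wrist_torque'])"
```

```text
time: 17.55
position: [0.5036, 0.0486, 0.1932]
eef_rot: [3.141, 0.002, 3.02]
force: [-0.3, -0.3, 6.3]
finger_gap: 0.013
finger_force: 42.2
[-0.03395071 -0.0653587  -0.04635337]
```

```bash
python3 -m jog '[[[0,0,-0.001],[0,0,-0.05],0],[[0,0,-0.001],[0,0,-0.05],0],[[0,0,-0.001],[0,0,-0.05],0],[[0,0,-0.001],[0,0,-0.05],0],[[0,0,0],[0,0,0],0]]'; python3 -c "
from h import *
print(monitor.observe()['wrist_torque'])"; python3 -m jog '[[[0,0,-0.001],[0,0,-0.05],0],[[0,0,-0.001],[0,0,-0.05],0],[[0,0,-0.001],[0,0,-0.05],0],[[0,0,-0.001],[0,0,-0.05],0],[[0,0,0],[0,0,0],0]]'; python3 -c "
from h import *
print(monitor.observe()['wrist_torque'])"
```

```text
time: 18.18
position: [0.5034, 0.0487, 0.1924]
eef_rot: [3.141, 0.001, 2.621]
force: [0.1, 0.4, 5.8]
finger_gap: 0.0131
finger_force: 42.2
[ 0.06422537  0.03455563 -0.07243539]
time: 18.8
position: [0.5038, 0.0486, 0.192]
eef_rot: [3.14, 0.002, 2.221]
force: [-0.7, -0.5, 9.9]
finger_gap: 0.0132
finger_force: 42.8
[-0.0670111   0.11651737 -0.12924242]
```

```bash
cat > w.py <<'E'
from h import *
s=monitor.observe(); print("T",s['wrist_torque'].round(3))
E
python3 -m jog '[[[0,0,-0.001],[0,0,-0.05],0],[[0,0,-0.001],[0,0,-0.05],0],[[0,0,0],[0,0,0],0]]'; python3 w.py;python3 -m jog '[[[0,0,-0.001],[0,0,-0.05],0],[[0,0,-0.001],[0,0,-0.05],0],[[0,0,0],[0,0,0],0]]'; python3 w.py
```

```text
time: 19.18
position: [0.5039, 0.0485, 0.1918]
eef_rot: [3.139, 0.001, 2.021]
force: [0.1, -1.0, 11.7]
finger_gap: 0.0136
finger_force: 43.0
T [-0.177  0.202 -0.131]
time: 19.55
position: [0.504, 0.0484, 0.1917]
eef_rot: [3.139, 0.001, 1.821]
force: [-2.1, -2.5, 13.0]
finger_gap: 0.0136
finger_force: 43.3
T [-0.289  0.26  -0.111]
```

```bash
python3 -m jog '[[[0,0,-0.001],[0,0,-0.05],0],[[0,0,-0.001],[0,0,-0.05],0],[[0,0,0],[0,0,0],0]]'; python3 w.py;python3 -m jog '[[[0,0,-0.001],[0,0,-0.035],0],[[0,0,-0.001],[0,0,-0.035],0],[[0,0,0],[0,0,0],0]]'; python3 w.py
```

```text
time: 19.92
position: [0.5039, 0.0484, 0.1913]
eef_rot: [3.139, 0.001, 1.621]
force: [-1.8, -1.8, 13.9]
finger_gap: 0.0136
finger_force: 43.3
T [-0.327  0.418 -0.07 ]
time: 20.3
position: [0.5039, 0.0483, 0.191]
eef_rot: [3.139, 0.001, 1.482]
force: [-2.1, -0.9, 14.3]
finger_gap: 0.0135
finger_force: 43.5
T [-0.38   0.426  0.143]
```

```bash
python3 -m jog '[[[0,0,-0.0006],[0,0,-0.025],0],[[0,0,-0.0006],[0,0,-0.025],0],[[0,0,0],[0,0,0],0]]'; python3 w.py
```

```text
time: 20.68
position: [0.5037, 0.0484, 0.1909]
eef_rot: [3.139, 0.001, 1.383]
force: [-3.3, -2.9, 17.1]
finger_gap: 0.0131
finger_force: 44.0
T [-0.375  0.685  0.459]
```

```bash
python3 -m jog '[[[0,0,-0.0006],[0,0,-0.025],0],[[0,0,0],[0,0,0],0]]'; python3 w.py
```

```text
time: 20.92
position: [0.5037, 0.0483, 0.1908]
eef_rot: [3.139, 0.001, 1.333]
force: [-4.2, -1.9, 17.9]
finger_gap: 0.0134
finger_force: 44.5
T [-0.447  0.88   0.443]
```

```bash
python3 -m jog '[[[0,0,0.005],[0,0,0],0],[[0,0,0.006],[0,0,0],0],[[0,0,0],[0,0,0],0]]'; python3 w.py; python3 -m jog '[[[0,0,0],[0,0,0],30],[[0,0,0],[0,0,0],60],[[0,0,0],[0,0,0],85],[[0,0,0],[0,0,0],85],[[0,0,0.2],[0,0,0],85],[[0,0,0.2],[0,0,0],85],[[0,0,0.2],[0,0,0],85],[[0,0,0],[0,0,0],85]]'; python3 look.py rel; python3 m.py rel 0.190
```

```text
time: 21.3
position: [0.5035, 0.0484, 0.191]
eef_rot: [3.14, -0.0, 1.332]
force: [4.3, -1.4, -3.1]
finger_gap: 0.0135
finger_force: 41.7
T [-0.178 -1.143  0.47 ]
time: 22.3
position: [0.5042, 0.0489, 0.3143]
eef_rot: [3.136, -0.002, 1.33]
force: [0.4, 0.9, -0.6]
finger_gap: 0.085
finger_force: 0.0
[0.50422382 0.0489004  0.3142702 ] [ 3.13616826e+00 -1.65480575e-03  1.32978356e+00] [ 0.37429682  0.94987879 -0.56637991] [ 0.00461905 -0.00352478 -0.03547804] 0.08499056642127513
side flange n 511 z [0.18678211 0.19014428 0.19775904] tilt [ 0.00374874 -0.01493154] encl ((0.5024372339248657, 0.049302082508802414), 0.037421464920043945)
  ray fit [0.50232559 0.0498287 ] rms 0.001097819596410379
  bar n 179 [0.50130537 0.0538233  0.21205169]
  rim 92 [0.50232628 0.04786055 0.03693657] encl ((0.4971359968185425, 0.05424857139587402), 0.03668223321437836)
top flange n 340 z [0.18489855 0.18961592 0.19358459] tilt [ 0.00014792 -0.02610602] encl ((0.5056027770042419, 0.04594879969954491), 0.036897409707307816)
  ray fit [0.50576378 0.0461988 ] rms 0.0016616144717308391
  bar n 61 [0.50214403 0.03152226 0.21365078]
  rim 64 [0.50525539 0.04479262 0.03609462] encl ((0.5052530169487, 0.043016448616981506), 0.0371946357190609)
```

View pics/rel.png

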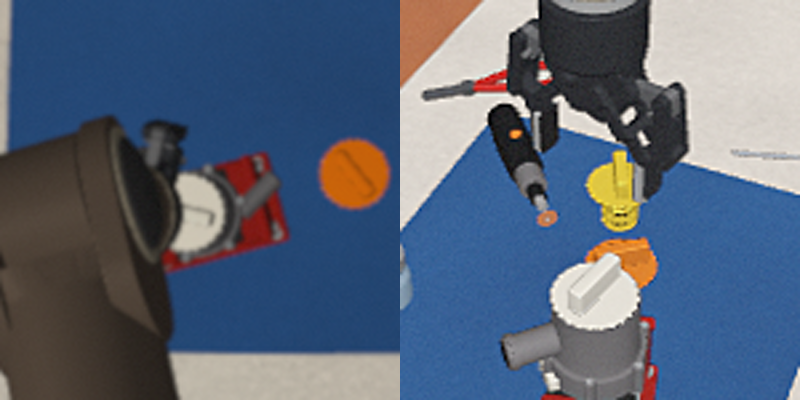

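The plug sits in the mouth, flange down on the rim at (597,297) in the side crop, with the gripper clear. I check the bar yaw against the tool yaw.

```bash
cat > yaw.py <<'E'
from h import *
import sys
z=np.load(f"side{sys.argv[1]}.npz"); p,d=z["p"],z["d"]; W=world("side",d)
f=(d>0)&(np.hypot(W[...,0]-.503,W[...,1]-.047)<.045)&(p.min(-1)>110)&(np.ptp(p.astype(int),axis=-1)<40)
for lo,hi in((.200,.23),(.203,.23),(.210,.23)):
    P=W[f&(W[...,2]>lo)&(W[...,2]<hi)]; e,v=np.linalg.eigh(np.cov(P[:,:2].T)); print(lo,len(P),"yaw",np.arctan2(v[1,1],v[0,1])%np.pi,np.ptp(P[:,:2]@v,axis=0),"top z",np.percentile(P[:,2],[50,80,95]))
    r=cv2.minAreaRect(P[:,:2].astype(np.float32)); print(r)
g=f&(W[...,2]<.198); P=W[g]; print("flange top z",np.median(P[:,2]),len(P))
E
python3 yaw.py rel
```

```text
0.2 192 yaw 1.3223503239099759 [0.01465499 0.05668532] top z [0.2133934  0.21529533 0.2164194 ]
((0.5019594430923462, 0.04969897121191025), (0.056715767830610275, 0.014170482754707336), 76.70231628417969)
0.203 173 yaw 1.3294042977872174 [0.01444653 0.05666826] top z [0.21371175 0.21545739 0.21647442]
((0.5019594430923462, 0.04969897121191025), (0.056715767830610275, 0.014170482754707336), 76.70231628417969)
0.21 131 yaw 1.3587673612644469 [0.01457581 0.05665195] top z [0.21428138 0.21573062 0.216769  ]
((0.5019484162330627, 0.049652501940727234), (0.0566202774643898, 0.014170482754707336), 76.70231628417969)
flange top z 0.1890801153833379 729
```

Bar yaw is 1.33, equal to the tool yaw, so the plug did not slip in the grip, and its height is about home. I regrasp and do a short torque test to be sure it is seated.

```bash
python3 -m jog '[[[0,0,-0.2],[0,0,0],85],[[0,0,-0.2],[0,0,0],85],[[0,0,-0.15],[0,0,0],85],[[0,0,-0.055],[0,0,0],60],[[0,0,0],[0,0,0],30],[[0,0,0],[0,0,0],0],[[0,0,0],[0,0,0],0],[[0,0,0],[0,0,0],0],[[0,0,0],[0,0,0],0],[[0,0,0],[0,0,0],0]]' 60; python3 w.py; python3 -m jog '[[[0,0,-0.003],[0,0,-0.01],0],[[0,0,0],[0,0,0],0]]'; python3 w.py
```

```text
time: 23.65
position: [0.5036, 0.0485, 0.1914]
eef_rot: [3.139, -0.0, 1.33]
force: [0.1, -1.0, 7.1]
finger_gap: 0.0128
finger_force: 59.2
T [-0.14   0.211  0.457]
time: 23.9
position: [0.5036, 0.0485, 0.1913]
eef_rot: [3.139, 0.0, 1.311]
force: [-3.9, -1.9, 12.1]
finger_gap: 0.0128
finger_force: 60.9
T [-0.248  0.588  0.674]
```

Torque climbed at once, from 0.46 to 0.67 N m in 0.02 rad, so the flange is on the hard rim. I turn no further, relax and release.

```bash
python3 -m jog '[[[0,0,0.004],[0,0,0.005],0],[[0,0,0.003],[0,0,0],0],[[0,0,0],[0,0,0],0]]'; python3 w.py; python3 -m jog '[[[0,0,0],[0,0,0],30],[[0,0,0],[0,0,0],60],[[0,0,0],[0,0,0],85],[[0,0,0],[0,0,0],85],[[0,0,0.2],[0,0,0],85],[[0,0,0.2],[0,0,0],85],[[0,0,0.2],[0,0,0],85],[[0,-0.25,0.1],[0,0,0],85],[[0,-0.25,0.1],[0,0,0],85],[[0,-0.25,0],[0,0,0],85],[[0,-0.25,0],[0,0,0],85],[[0,0,0],[0,0,0],85]]'; python3 look.py fin; python3 yaw.py fin; python3 m.py fin 0.190
```

```text
time: 24.28
position: [0.5035, 0.0485, 0.1914]
eef_rot: [3.14, -0.001, 1.32]
force: [2.8, 0.4, 2.7]
finger_gap: 0.0126
finger_force: 59.1
T [-0.023 -0.629  0.369]
time: 25.78
position: [0.5019, -0.1563, 0.3504]
eef_rot: [-3.141, 0.001, 1.313]
force: [-0.8, 1.0, 0.0]
finger_gap: 0.0852
finger_force: 0.0
[ 0.50193486 -0.1563077   0.35044965] [-3.14076965e+00  1.43586026e-03  1.31252721e+00] [-0.75232579  0.9557932   0.01654256] [ 0.04781348 -0.0354366   0.06436463] 0.08523375785879848
0.2 197 yaw 1.312841748284773 [0.0152966  0.05557299] top z [0.21317256 0.21519664 0.21616921]
((0.5019639730453491, 0.04969564452767372), (0.05563626065850258, 0.014283200725913048), 77.47755432128906)
0.203 177 yaw 1.3183436676424334 [0.01481545 0.05558701] top z [0.21361994 0.21531764 0.21619342]
((0.5019639730453491, 0.04969564452767372), (0.05563626065850258, 0.014283200725913048), 77.47755432128906)
0.21 134 yaw 1.3323926759504183 [0.01414769 0.0555613 ] top z [0.21431915 0.2156045  0.21667263]
((0.5021020174026489, 0.049604594707489014), (0.055523548275232315, 0.013840020634233952), 77.65914916992188)
flange top z 0.18904858500976485 735
side flange n 517 z [0.18685686 0.19029963 0.19784629] tilt [ 0.00579188 -0.00881647] encl ((0.5031936764717102, 0.04921059310436249), 0.03770395368337631)
  ray fit [0.50220869 0.04978162] rms 0.001254089051100543
  bar n 183 [0.50112005 0.05311151 0.21196995]
  rim 90 [0.50198221 0.04766273 0.03683967] encl ((0.49700164794921875, 0.05466726794838905), 0.03654501959681511)
top flange n 528 z [0.18569699 0.1895086  0.19381345] tilt [ 0.00740164 -0.00621367] encl ((0.5055882930755615, 0.04635808616876602), 0.03706705942749977)
  ray fit [0.5058227  0.04654933] rms 0.000873508775842743
  bar n 130 [0.50538285 0.04642059 0.21415615]
  rim 65 [0.50537972 0.0459791  0.03703977] encl ((0.504580020904541, 0.04591779783368111), 0.03872257471084595)
```

```bash
python3 - <<'E'
from h import *
o=[]
for n in("0","fin"):
    p=np.load(f"side{n}.npz")["p"]; o.append(cv2.resize(p[215:295,220:300],(400,400),interpolation=cv2.INTER_CUBIC))
cv2.imwrite("pics/cmp.png",np.hstack(o)[...,::-1])
E
```

```text
(no output)
```

View pics/cmp.png

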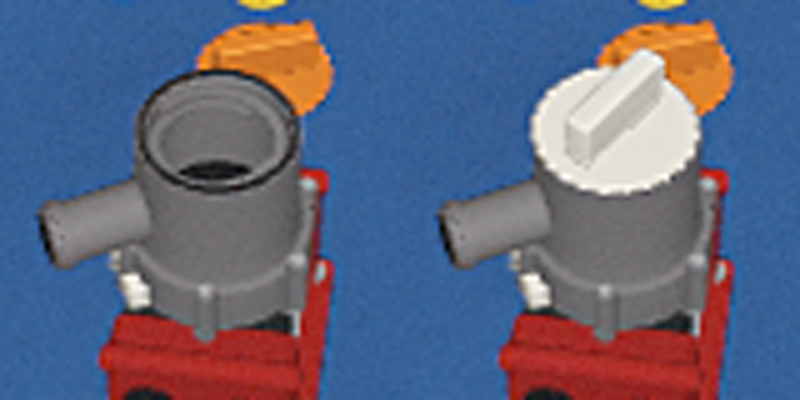

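The right half shows the flange flush all round on the chamber, with no seal visible, and the pump unturned. For a sub-millimetre check I touch the bar top lightly with the shut fingertips; at home it should be at z ≈ 0.215.

```bash
python3 -m jog '[[[0.002,0.256,0],[0,0,0],0],[[0.002,0.256,0],[0,0,0],0],[[0.002,0.256,0],[0,0,0],0],[[0.002,0.256,0],[0,0,0],0],[[0,0,-0.2],[0,0,0],0],[[0,0,-0.2],[0,0,0],0],[[0,0,-0.15],[0,0,0],0],[[0,0,-0.08],[0,0,0],0],[[0,0,0],[0,0,0],0],[[0,0,0],[0,0,0],0]]' 20; python3 -m jog '[[[0,0,-0.01],[0,0,0],0],[[0,0,-0.01],[0,0,0],0],[[0,0,0],[0,0,0],0]]'
```

```text
time: 27.12
position: [0.5051, 0.0537, 0.2262]
eef_rot: [3.14, -0.001, 1.32]
force: [-0.1, -0.4, 0.9]
finger_gap: 0.0007
finger_force: 0.0
time: 27.5
position: [0.5044, 0.0531, 0.221]
eef_rot: [3.141, 0.0, 1.32]
force: [1.0, -0.5, -0.4]
finger_gap: -0.0
finger_force: 0.0
```

```bash
python3 -m jog '[[[0,-0.015,-0.01],[0,0,0],0],[[0,0,-0.01],[0,0,0],0],[[0,0,0],[0,0,0],0]]'|grep -E "pos|force: \["; for k in 1; do python3 -m jog '[[[0,0,-0.004],[0,0,0],0],[[0,0,0],[0,0,0],0]]'|grep -E "pos|force: \["; done; python3 -m jog '[[[0,0,-0.002],[0,0,0],0],[[0,0,0],[0,0,0],0]]'|grep -E "pos|force: \["; python3 -m jog '[[[0,0,-0.002],[0,0,0],0],[[0,0,0],[0,0,0],0]]'|grep -E "pos|force: \["; python3 -m jog '[[[0,0,-0.002],[0,0,0],0],[[0,0,0],[0,0,0],0]]'|grep -E "pos|force: \["
```

```text
position: [0.5043, 0.0501, 0.2167]
force: [0.4, 0.4, 0.6]
position: [0.5044, 0.0503, 0.2161]
force: [-0.1, 0.1, 0.3]
position: [0.5044, 0.0502, 0.2158]
force: [0.8, -0.7, 0.6]
position: [0.5044, 0.0502, 0.2153]
force: [0.3, -0.4, -0.3]
position: [0.5045, 0.0502, 0.2151]
force: [0.2, -0.7, 1.6]
```

```bash
python3 -m jog '[[[0,0,-0.002],[0,0,0],0],[[0,0,0],[0,0,0],0]]'|grep -E "pos|force: \["; python3 -m jog '[[[0,0,-0.002],[0,0,0],0],[[0,0,0],[0,0,0],0]]'|grep -E "pos|force: \["
```

```text
position: [0.5045, 0.0502, 0.2151]
force: [-1.9, 0.6, 5.5]
position: [0.5045, 0.0502, 0.215]
force: [-2.1, -1.4, 9.0]
```

Contact is at z = 0.2151, so the flange is within about 0.1 mm of the rim. I retreat and hand in.

```bash
python3 -m jog '[[[0,0,0.1],[0,0,0],0],[[0,0,0.2],[0,0,0],0],[[0,0,0.2],[0,0,0],0],[[0,0,0.2],[0,0,0],0],[[0,0,0],[0,0,0],0],[[0,0,0],[0,0,0],0]]' && python3 -c "
from cell import job; print(job.job_done())"
```

```text
time: 30.12
position: [0.5041, 0.0501, 0.3535]
eef_rot: [-3.141, 0.0, 1.32]
force: [-0.9, -0.1, -0.1]
finger_gap: -0.0001
finger_force: 0.0
the job is handed in; nothing more can be done
None
```

The white plug is screwed home and released: a light touch found the bar top at z = 0.2151 m against 0.215 m expected, and the job was handed in at about 30 s; the final check reached about 0.67 N m, above the 0.3 N m snug figure, and I got no verdict back.

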